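# Squeeze the hinge bushing home with the locking pliers and release it

### The arm

A 6-joint arm with a two-finger parallel gripper is mounted at the origin on the work surface. World frame = base frame: x ahead of the robot, y to its left, z up, the work surface at z = 0. Lengths are in mm, angles in rad, forces in N, time in s.
With the tool pointing down it reaches from about 350 to 950 mm from the base axis. Payload 17.4 kg.
Tool frame: the origin (TCP) lies midway between the tips of the shut fingers; the grasp point (between the pads) lies 19 mm behind it; y points along the fingers, z is the direction in which the jaws open and shut, and the axes are right-handed (so a half turn about y gives the same grasp; the last joint's range is limited). The gripper opens to 93 mm and grips with 3 to 60 N. Pads are 15 mm wide; open, the fingers measure 128 mm over their backs; the gripper's body (75 mm by 188 mm) begins 65 mm behind the grasp point.
Start: joints at [-1.296, 0.116, 1.442, -0, 1.584, -0.038], TCP at [207.704, -642.255, 218.646] pointing down, gripper open.
Joint ranges: [-2.83, 2.83], [-0.83, 2.19], [0.07, 2.5], [-1.14, 4.28], [0.01, 3], [-2.97, 2.97]. Speed limits (rad/s): [1.89, 1.89, 2.22, 3.14, 3.14, 3.14].

### API

Orientations are given as a unit quaternion [w, x, y, z].
In Python, from station import ctrl gives the robot as it stands. The module is installed in compiled form; this text tells all that it offers.
- The arm moves only by the shell command python3 -m jog 'ROWS'. ROWS is JSON, a list of rows, each a list of 7 numbers: the opening, from 0 (shut) to 1 (fully open), then the shift along the tool's x, y, z in m, then the turn, a rotation vector about the tool's x, y, z in degrees. A call has 1 to 12 rows; each row shifts and turns the commanded pose from where the row before left it, along the tool's axes as they then stand; what a row does not reach is not made up. A row lasts 1/12 s, in which the tool goes at most 41.7 mm and 7.16 degrees, less where a joint would pass 70% of its speed; a pose out of reach is approached as far as the arm can. A call with a gripper value outside its range is refused whole. The fingers move at their own pace and stop on an object; the grip force is fixed at half the most. Time passes only in rows, so rows that do not move let the fingers close. It gives the time, the measured TCP pose, the force and the opening at its end, in the units of the state.
- ctrl.state(): the state, without advancing time (a new reading comes with each control period).
- ctrl.grab_frame(name): name is "scene" or "top" or "wrist"; returns a dict with "color" (420x560x3 uint8, red, green, blue), "intrinsics" (3x3 intrinsics, pixels), "xyz" and "rotation" of the camera in the world; the wrist camera has in their place "mount" (4x4, takes a point from camera to tool coordinates, whose origin is the TCP and whose axes are the tool frame's). Camera axes: x right, y down, z forward; pixel columns grow to the right and rows downward; lengths in mm; the calibration is good to about 2 mm. A picture is of the moment at which its call begins: read the wrist's pose just before it. There is no depth.
- ctrl.sign_off(): hands the job in, once; it reports no verdict.
The state is a dict: "time": time; "q": joint angles; "qvel": joint speeds; "joint_efforts": joint torques, N m; "eef_pos": TCP position; "eef_rot": TCP orientation; "wrist_force": force on the tool from outside, world axes, zero at the start; "moment": the same for the moment, N m; "grip_width": opening from 0.0 (shut) to 1.0 (fully open).
Only numpy, scipy, OpenCV 4.12 (cv2) and the standard library are available. Lean on these libraries where they do the work, as an engineer would, in place of code of your own. Each camera call takes 0.05 s, during which the arm holds its last target. There are 200 camera calls.

### The job

Two pairs of locking pliers stand on the bench; the one to use has a truck door hinge with a brass bushing between its jaws, the other is empty and must be left alone. Press the raised top handle of the loaded pliers fully down until it snaps over centre, so that the bushing is squeezed home, and take the hand away: the pliers must stay locked by themselves for a moment. Then push down the small release lever at their tail so that the handle springs up and frees the hinge, and leave the hinge lying on the lower jaw.

Things in the scene. Friction and masses are not known exactly. Their poses are not given: they have to be found in the camera images.
- clamp: Loaded locking pliers, plain steel, 250 mm long, fixed upright on a 240 x 70 mm stand. Origin on the bench top under the handle's pivot; x along the pliers to the jaws (tail at -x, roughly towards the robot), z up. Lower jaw: 50 x 50 mm anvil centred at x = 95, top at z = 55 mm. The release lever's paddle, 42 x 28 mm, lies behind the handle's end: centre x = -176, y = 0, upper face z = 97 mm.
- clamp_handle (a joint): Its handle, rad: 0 raised (spring), 0.62 dead centre, 0.70 locked; past 0.62 it pulls itself to 0.70 and stays. Bar 20 to 24 mm wide, 14 thick, 145 long from its pivot (x = 0, z = 105 mm of clamp) to the tail. Raised, it slopes up 40 deg tailwards: upper face z = 194 at x = -95, end about x = -111, z = 205. Locked: level, upper face z = 112. 5 to 10 N straight down at x = -95 closes it.
- clamp_release (a joint): Its release lever, rad: 0 at rest, 0.55 paddle fully down against a stop; pivot at x = -135, z = 85 mm of clamp, light spring return. With the pliers locked, at about 0.3 (the paddle's middle pressed 12 mm down, under 10 N) it has lifted the handle past dead centre and the handle springs up; pressing to 16 mm makes sure.
- hinge_bushing (a joint): Brass bushing, 16 mm across, in the hinge's boss, m: 0 standing 7 mm proud, 0.007 flush with the boss. It starts at 0 to 0.0015 and stays where it is pressed.
- hinge: Loose dark steel hinge leaf, 50 x 110 x 6 mm, 0.3 kg, with a round boss (28 mm across, top 16 mm above the leaf's underside) in the middle. Origin at the centre of its underside, on the lower jaw's anvil; z up, y along its length.
- spare_handle (a joint): Handle of the other, identical but empty pliers, rad: 0 raised (to be left so), 0.70 locked. The two stand side by side, at least 250 mm apart; which is left and which right varies.
There are look-alikes about, which are no part of the job. Leave any brown or green look-alike of the hinge alone.

How it is judged (in metres and radians):
On the way, in this order (a step that is already met when the one before it is completed fails the run):
1. the loaded pliers are locked over centre with nothing touching them but the hinge, and the bushing is home (value of joint clamp_handle above 0.66 rad and value of joint hinge_bushing above 0.0055 m and contact force between each of the fingers, the arm and clamp below 0.3 N), for 0.3 s.
2. the release lever is pushed down (value of joint clamp_release above 0.15 rad).
At the end, for the whole second after the job is handed in: Loaded pliers open again (handle within 0.15 rad of fully raised, release lever within 0.15 rad of rest); bushing pressed in at least 5.5 of its 7 mm; hinge at rest, level within 0.15 rad, on the lower jaw, its centre within 20 mm of the anvil's centre along each axis (value of joint each of clamp_handle, clamp_release below 0.15 rad and value of joint hinge_bushing above 0.0055 m and x of hinge in the frame of clamp between 0.075 and 0.115 m and y of hinge in the frame of clamp between -0.02 and 0.02 m and z of hinge in the frame of clamp between 0.05 and 0.06 m and angle between hinge's own z axis and vertical below 0.15 rad and linear speed of hinge below 0.02 m/s); the robot touches nothing.
It fails at once if the empty pliers are worked (handle moved by more than 0.2 rad) (value of joint spare_handle above 0.2 rad).
It also fails if it takes over 37 s, if anything falls off the work surface, if the arm or the gripper's body presses on something with over 40 N, if the wrist force passes 120 N, or if a joint passes its speed limit or range.

## Working session

There is one attempt and no reset: what is moved stays moved. The work goes in short steps, Python scripts to look and compute and a shell command to move; the robot and the scene stay as the last step left them, time stands still between calls to the robot, and variables do not carry over. Pictures are saved under pics/ and viewed, about 8 in all and at most 12, crops included, and the job is handed in when it is done.

```bash
mkdir -p pics; cat > h.py <<'E'
import numpy as np,cv2
from station import ctrl
from scipy.spatial.transform import Rotation as R
def RT():
    s=ctrl.state();q=s['eef_rot'];return np.array(s['eef_pos']),R.from_quat([q[1],q[2],q[3],q[0]]).as_matrix()
def snap(n,f):
    p,r=RT();d=ctrl.grab_frame(n);cv2.imwrite('pics/'+f+'.png',d['color'][:,:,::-1]);K=np.array(d['intrinsics'])
    if 'mount' in d:
        M=np.array(d['mount']);Rc=r@M[:3,:3];c=r@M[:3,3]+p
    else:
        c=np.array(d['xyz']);Rc=np.array(d['rotation']);Rc=Rc if Rc.shape==(3,3) else R.from_quat([Rc[1],Rc[2],Rc[3],Rc[0]]).as_matrix()
    np.savez('pics/'+f,K=K,R=Rc,c=c);return d
def ray(f,u,v,z):
    d=np.load('pics/'+f+'.npz');r=d['R']@np.linalg.inv(d['K'])@[u,v,1];return d['c']+r*(z-d['c'][2])/r[2]
def proj(f,P):
    d=np.load('pics/'+f+'.npz');x=d['K']@d['R'].T@(np.array(P)-d['c']);return x[:2]/x[2]
E
python3 - <<'E'
from h import *
d=snap('top','top');snap('scene','scene')
print(ctrl.state(),RT()[1]);
for f in('top','scene'):
    z=np.load('pics/'+f+'.npz');print(z['c'],z['R'],z['K'])
E
```

```text
{'time': 0.1, 'q': array([-1.29582271e+00,  1.16462888e-01,  1.44222174e+00, -4.03943083e-06,
        1.58396866e+00, -3.78006054e-02]), 'qvel': array([-4.17743027e-04, -6.00328115e-04, -1.97629292e-03,  7.16232383e-05,
        5.41453428e-04, -1.23159522e-03]), 'joint_efforts': array([ 1.40145585e-03, -7.22896528e+01, -6.23865008e+01,  7.79684423e-02,
        2.27529713e-02, -6.01315605e-05]), 'eef_pos': array([ 207.63779709, -642.08001899,  217.94777229]), 'eef_rot': array([ 0.11008637, -0.11017794,  0.69884965, -0.69810528]), 'wrist_force': array([ 0.37711623, -0.2540044 , -0.15042713]), 'moment': array([ 0.00259239,  0.0038692 , -0.02792263]), 'grip_width': 0.9980765267808184} [[-9.51483628e-01 -2.91873261e-04  3.07699238e-01]
 [-3.07699374e-01  1.01969512e-03 -9.51483082e-01]
 [-3.60469417e-05 -9.99999438e-01 -1.06003243e-03]]
[ 571.93442842   37.52504114 1058.31886618] [[ 0.01091687 -0.99692765  0.07756337]
 [-0.99989847 -0.01159393 -0.00828414]
 [ 0.00915796 -0.07746505 -0.99695301]] [[399.0753219    0.         276.68294173]
 [  0.         399.0753219  209.00826765]
 [  0.           0.           1.        ]]
[1007.07699103 -299.10755606  812.80337566] [[ 0.68078208  0.60202726 -0.41725164]
 [ 0.7324456  -0.56548475  0.37914435]
 [-0.00769421 -0.56372881 -0.8259241 ]] [[388.04429623   0.         275.23736772]
 [  0.         388.04429623 219.29687409]
 [  0.           0.           1.        ]]
```

View pics/top.png

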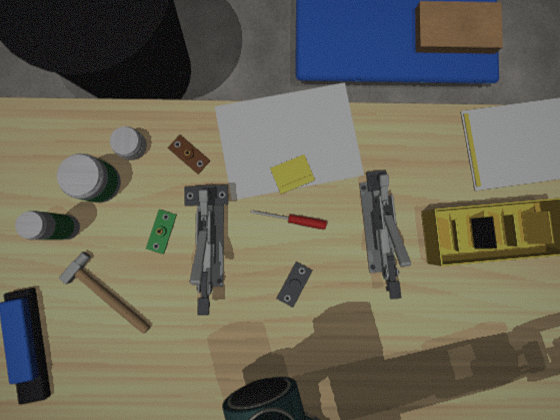

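View pics/scene.png

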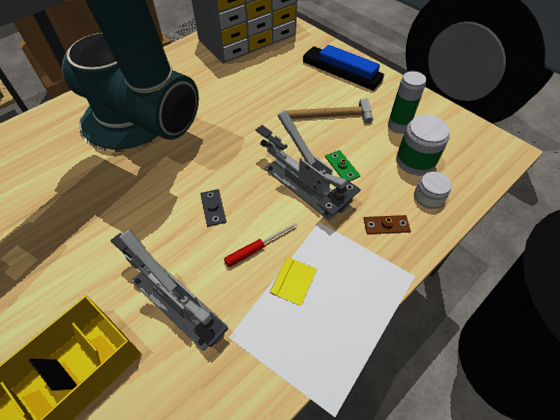

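The top picture shows the hinge leaf, about 44 px wide, at (207,195) in the left pliers. The right pliers, near (380,240), look empty. I'll enlarge the left pair.

```bash
python3 - <<'E'
import cv2,numpy as np
a=cv2.imread('pics/top.png')[170:325,160:260];b=cv2.imread('pics/scene.png')[95:225,240:370]
a=cv2.resize(a,None,fx=3.8,fy=3.8,interpolation=cv2.INTER_CUBIC)
b=cv2.resize(b,None,fx=3.1,fy=3.1,interpolation=cv2.INTER_CUBIC)
o=np.zeros((600,800,3),np.uint8);o[:a.shape[0],:a.shape[1]]=a;o[:b.shape[0],390:390+b.shape[1]]=b
cv2.imwrite('pics/c1.png',o)
E
```

```text
(no output)
```

View pics/c1.png

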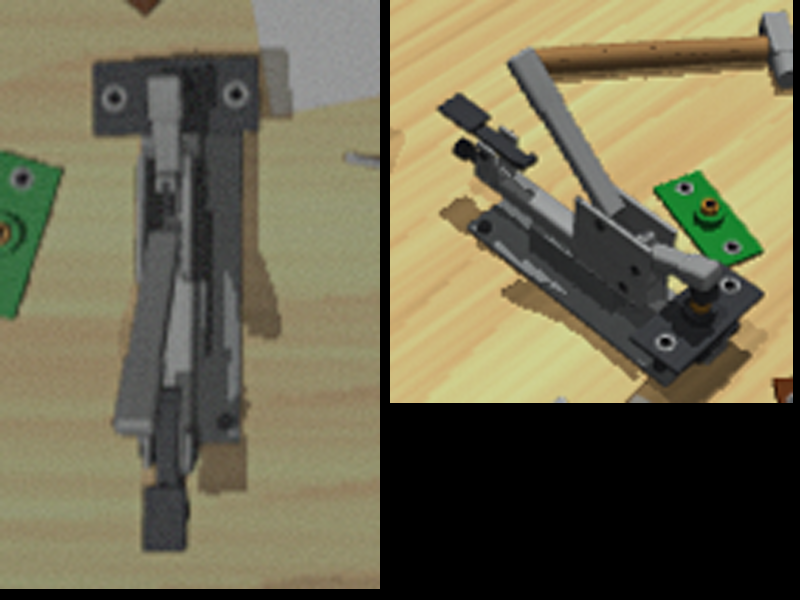

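The crop shows the hinge, with its holes and brass bushing, in the left pliers. The paddle centre is at top px (203.4,306.3), the hinge holes at (190,195.8) and (222.1,194.7), and the handle end at (195,282).

```bash
python3 - <<'E'
from h import *
from scipy.optimize import least_squares
# hinge holes' midpoint approximates anvil centre (weak); paddle; handle end
obs=[('top',(203.4,306.3),'p'),('top',(195,281.8),'e'),('scene',(263.9,131.1),'p'),('scene',(283.5,113.4),'e'),('top',(206,195.2),'h'),('scene',(339,196.1),'h')]
L={'p':(-176,0,97),'e':(-111,0,205),'h':(95,0,61)}
def W(x,l):
    c,s=np.cos(x[2]),np.sin(x[2]);return np.array([x[0]+c*l[0]-s*l[1],x[1]+s*l[0]+c*l[1],l[2]])
f=lambda x:np.concatenate([proj(n,W(x,L[k]))-np.array(o) for n,o,k in obs])
r=least_squares(f,[550,180,0]);print(r.x,r.fun.round(1))
x=r.x
for k,l in dict(L,press=(-95,0,194)).items():print(k,W(x,l))
for n,o,k in obs: print(n,k,ray(n,*o,L[k][2]))
E
```

```text
[5.92294581e+02 2.04179548e+02 2.21668433e-02] [ 0.1 -1.1 -0.3  0.4 -0.3 -0.4 -2.5 -3.6  0.3 -2.   1.1  0.8]
p [416.3378196  200.27850288  97.        ]
e [481.32185077 201.71922969 205.        ]
h [687.27124184 206.28522545  61.        ]
press [497.31791998 202.07387014 194.        ]
top p [413.70002429 200.49965859  97.        ]
top e [482.20858412 201.17109456 205.        ]
scene p [418.10184525 199.8727192   97.        ]
scene e [494.38757417 197.31840093 205.        ]
top h [682.21606523 206.98285216  61.        ]
scene h [683.63563962 206.17780079  61.        ]
```

```bash
python3 -m jog '[[0,0,-0.03,0,0,5.6,0],[0,0,-0.03,0,0,5.6,0],[0,0,-0.03,0,0,5.6,0],[0,-0.0129,0,-0.035,0,0,0],[0,-0.0129,0,-0.035,0,0,0],[0,-0.0129,0,-0.035,0,0,0],[0,-0.0129,0,-0.035,0,0,0],[0,-0.0129,0,-0.035,0,0,0],[0,-0.0129,0,-0.035,0,0,0],[0,-0.0129,0,-0.035,0,0,0],[0,-0.0129,0,-0.035,0,0,0],[0,-0.0129,0,-0.035,0,0,0]]' && python3 -m jog '[[0,-0.0129,0,-0.035,0,0,0],[0,-0.0129,0,-0.035,0,0,0],[0,-0.0129,0,-0.035,0,0,0],[0,-0.0129,0,-0.035,0,0,0],[0,-0.0129,0,-0.035,0,0,0],[0,-0.0129,0,-0.035,0,0,0],[0,-0.0129,0,-0.035,0,0,0],[0,-0.0129,0,-0.035,0,0,0],[0,-0.0129,0,-0.035,0,0,0],[0,-0.0129,0,-0.035,0,0,0],[0,-0.0129,0,-0.035,0,0,0]]'; python3 -m jog '[[0,-0.0129,0,-0.035,0,0,0],[0,-0.0129,0,-0.035,0,0,0],[0,-0.0129,0,-0.035,0,0,0],[0,0,0,0,0,0,0],[0,0,0,0,0,0,0]]'; python3 -c "
from h import *
print(RT());snap('wrist','w1')"
```

```text
time: 1.1
eef_pos: [317.6, -323.3, 308.4]
eef_rot: [0.007, -0.007, 0.707, -0.707]
wrist_force: [0.4, 0.1, -0.1]
grip_width: 0.186
time: 2.02
eef_pos: [452.0, 64.7, 308.6]
eef_rot: [-0.007, 0.007, -0.707, 0.707]
wrist_force: [0.5, -0.5, -0.4]
grip_width: 0.004
time: 2.43
eef_pos: [488.6, 169.8, 307.7]
eef_rot: [-0.007, 0.009, -0.707, 0.707]
wrist_force: [-0.1, 0.7, 0.2]
grip_width: 0.002
(array([488.58272519, 169.79800659, 307.72058421]), array([[-9.99749619e-01, -1.80748164e-03,  2.23031947e-02],
       [-2.23022060e-02, -5.65349575e-04, -9.99751115e-01],
       [ 1.81964089e-03, -9.99998207e-01,  5.24897194e-04]]))
```

View pics/w1.png

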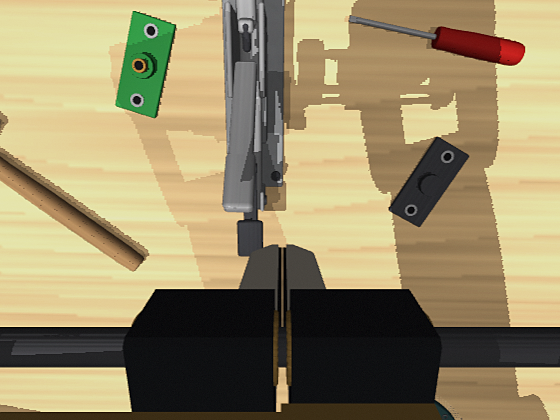

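The wrist view shows the raised handle's end centred at px (237,207) and the paddle's centre at (251,238).

```bash
python3 -c "
from h import *
print(ray('w1',251,238,97),ray('w1',237,207,205),ray('w1',237,207,198),ray('w1',245,110,140))"
```

```text
[417.09522531 200.81044163  97.        ] [485.34138006 202.80836886 205.        ] [483.14707929 203.62488763 198.        ] [552.27547913 202.59761341 140.        ]
```

```bash
python3 -m jog '[[0,-0.010,0.01,-0.032,0,0,0],[0,0,0.03,0,0,0,0],[0,0,0.03,0,0,0,0],[0,0,0.03,0,0,0,0],[0,0,0,0,0,0,0],[0,0,0.01,0,0,0,0],[0,0,0.01,0,0,0,0],[0,0,0.01,0,0,0,0],[0,0,0.01,0,0,0,0]]'; python3 -m jog '[[0,0,0.01,0,0,0,0],[0,0,0.01,0,0,0,0],[0,0,0.01,0,0,0,0],[0,0,0,0,0,0,0]]'
```

```text
time: 3.23
eef_pos: [499.1, 200.4, 171.3]
eef_rot: [0.008, -0.005, 0.708, -0.707]
wrist_force: [-1.8, -0.3, 9.4]
grip_width: 0.004
time: 3.57
eef_pos: [498.5, 200.5, 139.5]
eef_rot: [0.007, -0.006, 0.707, -0.707]
wrist_force: [1.6, 1.2, 4.1]
grip_width: 0.004
```

```bash
python3 -m jog '[[0,0,0.008,0,0,0,0],[0,0,0.008,0,0,0,0],[0,0,0.007,0,0,0,0],[0,0,0,0,0,0,0]]'; python3 -m jog '[[0,0,0.003,0,0,0,0],[0,0,0.003,0,0,0,0],[0,0,0,0,0,0,0]]'
```

```text
time: 3.9
eef_pos: [498.1, 200.3, 115.6]
eef_rot: [0.007, -0.007, 0.707, -0.707]
wrist_force: [-0.7, -0.9, -1.0]
grip_width: 0.005
time: 4.15
eef_pos: [498.6, 200.6, 112.1]
eef_rot: [0.008, -0.006, 0.707, -0.707]
wrist_force: [-6.4, -3.5, 17.9]
grip_width: 0.004
```

```bash
python3 -m jog '[[0,0,-0.02,0,0,0,0],[0,0,-0.03,0,0,0,0],[0,0,-0.03,0,0,0,0],[0,0.03,0,0,0,0,0],[0,0.03,0,0,0,0,0],[0,0.022,0,0,0,0,0],[0,0,0,0,0,0,0],[0,0,0,0,0,0,0],[0,0,0,0,0,0,0],[0,0,0,0,0,0,0]]'; python3 -c "
from h import *
print(RT());d=snap('wrist','w2')['color'];e=snap('scene','s2')['color']
cv2.imwrite('pics/c2.png',np.hstack([cv2.resize(e[90:225,230:370],(440,424)),cv2.resize(d[0:300,140:400],(360,424))])[:,:,::-1])"
```

```text
time: 4.98
eef_pos: [416.7, 199.0, 189.7]
eef_rot: [-0.007, 0.007, -0.707, 0.707]
wrist_force: [-0.2, -0.4, 0.8]
grip_width: 0.006
(array([416.67689357, 198.97746078, 189.65721684]), array([[-9.99813085e-01, -4.35131229e-05,  1.93337145e-02],
       [-1.93337120e-02, -5.73855335e-05, -9.99813085e-01],
       [ 4.46144651e-05, -9.99999997e-01,  5.65335371e-05]]))
```

View pics/c2.png

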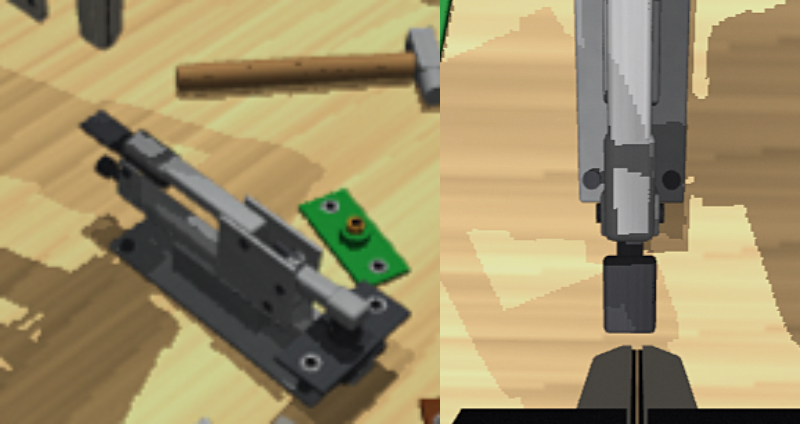

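Locked: the handle is level and the wrist force is zero with the arm clear. Next I tilt the tool away from the handle's sweep and go down towards the paddle.

```bash
python3 -c "
from h import *
print(ray('w2',277,208,97))"; python3 -m jog '[[0,0,0,0,0,0,6.7],[0,0,0,0,0,0,6.7],[0,0,0,0,0,0,6.6],[0,-0.004,0.001,0,0,0,0],[0,0.0096,0.0263,0,0,0,0],[0,0.0096,0.0263,0,0,0,0],[0,0.0096,0.0263,0,0,0,0],[0,0,0,0,0,0,0],[0,0,0,0,0,0,0]]'
```

```text
[416.66818571 202.26724236  97.        ]
time: 5.83
eef_pos: [420.0, 198.8, 105.6]
eef_rot: [0.128, 0.115, 0.697, -0.696]
wrist_force: [0.6, -0.2, 0.2]
grip_width: 0.006
```

Now press about 23 mm, in steps.

```bash
python3 -m jog '[[0,0.0021,0.0056,-0.002,0,0,0],[0,0.0021,0.0056,0,0,0,0],[0,0.0014,0.0038,0,0,0,0],[0,0,0,0,0,0,0]]'; python3 -m jog '[[0,0.0014,0.0038,0,0,0,0],[0,0.0011,0.0028,0,0,0,0],[0,0,0,0,0,0,0],[0,0,0,0,0,0,0]]'
```

```text
time: 6.17
eef_pos: [419.9, 201.2, 90.0]
eef_rot: [0.13, 0.116, 0.698, -0.695]
wrist_force: [0.2, 0.5, 1.5]
grip_width: 0.007
time: 6.5
eef_pos: [419.9, 201.1, 83.2]
eef_rot: [0.13, 0.116, 0.698, -0.695]
wrist_force: [-1.4, 0.1, 4.4]
grip_width: 0.005
```

```bash
python3 -m jog '[[0,0.0010,0.0028,0,0,0,0],[0,0,0,0,0,0,0],[0,0,0,0,0,0,0]]'; python3 -c "
from h import *
e=snap('scene','s3')['color']
cv2.imwrite('pics/c3.png',cv2.resize(e[90:225,230:370],(440,424))[:,:,::-1])"
```

```text
time: 6.75
eef_pos: [419.9, 201.1, 80.3]
eef_rot: [0.13, 0.116, 0.698, -0.695]
wrist_force: [-2.4, 1.3, 3.2]
grip_width: 0.005
```

View pics/c3.png

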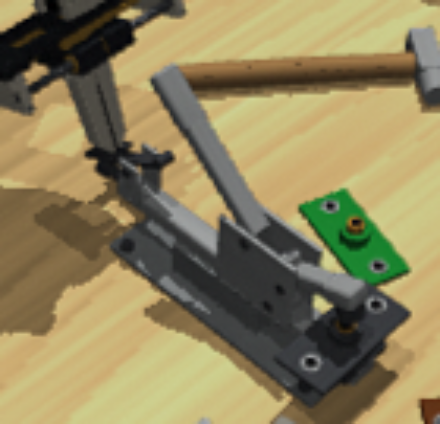

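The handle has sprung up with its end at crop (170,75), and the hinge lies on the anvil. I'll back the tool off along its own axis, away from the handle, and check.

```bash
python3 -m jog '[[0,0,-0.01,0,0,0,0],[0,0,-0.03,0,0,0,0],[0,0,-0.04,0,0,0,0],[0,0,-0.04,0,0,0,0],[0,0,0,0,0,0,0],[0,0,0,0,0,0,0],[0,0,0,0,0,0,0],[0,0,0,0,0,0,0],[0,0,0,0,0,0,0],[0,0,0,0,0,0,0]]'; python3 -c "
from h import *
e=snap('scene','s4')['color'];t=snap('top','t4')['color']
cv2.imwrite('pics/c4.png',np.hstack([cv2.resize(e[90:225,230:370],(440,424)),cv2.resize(t[170:325,160:260],(274,424))])[:,:,::-1])
a=ray('t4',206,195.2,61)
x,y,th=592,204.3,.02
d=a[:2]-[x,y];print(d)"
```

```text
time: 7.63
eef_pos: [378.6, 200.0, 191.7]
eef_rot: [0.129, 0.115, 0.697, -0.696]
wrist_force: [-0.4, -0.3, 0.7]
grip_width: 0.007
[90.21606523  2.68285216]
```

View pics/c4.png

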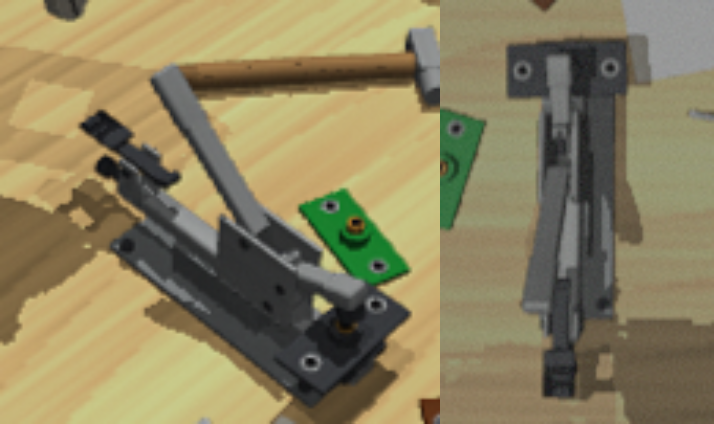

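```bash
python3 -c "
import cv2,numpy as np
f=lambda n:cv2.resize(cv2.imread('pics/%s.png'%n)[170:215,315:365],(400,360),interpolation=cv2.INTER_CUBIC)
cv2.imwrite('pics/c5.png',np.clip(np.hstack([f('scene'),f('s4')])*1.6,0,255))"
```

```text
[ WARN:0@0.074] global loadsave.cpp:1063 imwrite_ Unsupported depth image for selected encoder is fallbacked to CV_8U.
```

View pics/c5.png

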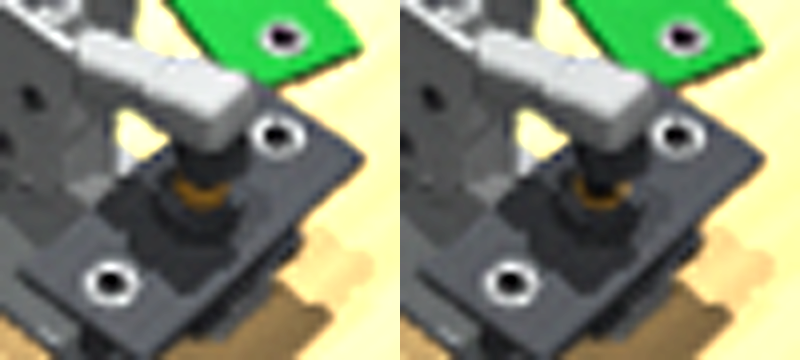

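The solid brass wall seen before is now a flat ring inside the boss, so the bushing is flush. The hinge has not shifted. Handing in.

```bash
python3 -c "
from h import *
s=ctrl.state();print(s['time'],s['wrist_force']);ctrl.sign_off()"
```

```text
7.7333 [-0.04583551 -0.19839222  1.08611685]
the job is handed in; nothing more can be done
```

I locked and released the loaded (left) pliers, and handed the job in at 7.7 s of the 37 s allowed; no verdict was given.

- **Locking:** I pressed the raised handle down to its stop with the shut fingers, at about 18 N. I then pulled clear, and a picture taken about half a second later showed the pliers still locked.
- **Release:** I pushed the release paddle about 19 mm down. The handle sprang up, and I backed the arm away.
- **Last pictures:** The handle is raised and the lever is back at rest. The bushing looks flush in its boss, and the hinge has not visibly shifted on the lower jaw. I did not go near the empty pliers.
- **Not measured:** Joint values can't be read, so the handle, lever and bushing positions are judged from the pictures. The hinge's measured position was about 5 mm short of the anvil's centre along x, within my measuring error and the 20 mm allowed. The last wrist force was 1.1 N upwards with the arm clear, which I take as sensor noise.

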